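# Book a multimeter in at the scanning stand

### The job

Book the red multimeter in: turn the carousel until the red meter squarely faces the window of the gun scanner clamped beside it, then squeeze the scanner's orange trigger fully in, hold it in for a good half second, and let it go again with the red meter still facing the window. Do not pull the trigger while any other meter, or none, is in front of the window, and leave the other things on the bench where they are.

Things in the scene. Friction and masses are not known exactly. Their poses are not given: they have to be found in the camera images.
- carousel: Fixed low base of the carousel, origin on the bench on the vertical turning axis. On it turns a white disc 290 mm across, its top 28 mm above the bench. An upright cross of two aluminium divider plates on the disc makes four bays 90 degrees apart. It turns both ways without stops, takes about 0.2 N m, and stays within a few degrees of where a slow push leaves it, but coasts on after a fast one
- rotor_top (a point): Top of the carousel on its turning axis, 228 mm above the bench, level with the dividers' top edges. A post of 16 mm radius stands on the axis, 230 mm tall. The point stays in place as the carousel turns
- divider_end (a point): Top outer corner of one of the four divider arms, 228 mm above the bench and 142 mm from the axis; turns with the carousel. The arms (6 mm thick plates, aluminium with black outer edges, from the axis out to 142 mm) stand 45 degrees to either side of every meter. Their top 30 mm stand clear above the meters and can be pushed sideways from above
- red_tag (a point): Centre of the white asset tag (46 x 24, with a square code) on the outward face of the red multimeter, 90 mm from the turning axis, 78 mm up; x axis points outward from the face, z up. Each bay holds a meter fast, 76 wide, 42 thick, 170 tall, top 198 mm above the bench, facing outward on the bay's middle line: red, then counter-clockwise from above yellow, grey, blue
- rotor (a joint): Angle of the carousel in rad, growing counter-clockwise seen from above; 0 (or a whole turn) when the red meter points straight at the scanner's window. Starts between 0.6 and 5.68
- scanner: Black and grey gun scanner held fast on its side in a clamp on a steel stand (150 x 120 x 12); origin under the stand on the bench. x axis: the way the scanner looks; z up. Head along x, 140 mm long, 52 across, top 113 mm above the bench, the clamp on it up to 128 mm. The pistol grip lies level and sticks out along -y, ending 140 mm from the head's middle line
- scan_window (a point): Centre of the dark red window in the scanner's nose, 78 mm above the bench; x axis points out of the window along its line of sight, which runs to the carousel's axis, 215 to 255 mm away; z up
- grip_back (a point): Middle of the grip's rear face, opposite the trigger, 78 mm above the bench, 64 mm from the head's middle line; does not move. The grip is 32 mm from front to rear, 30 mm thick (63 to 93 mm above the bench), raked back by 0.18 rad, with open space above, before and behind it, and 60 mm beneath
- trigger_pad (a point): Middle of the orange trigger paddle's front face, where to press, 78 mm above the bench, 68 mm from the head's middle line; moves with the trigger. Its x axis points out of the face, at rest the same way as the window's. Paddle 58 long, 8 thick, 23 tall, hinged on an upright pin at its end near the head, 38 mm from here. Trigger plus grip are 53 mm from front to rear at rest, 44 fully squeezed
- trigger (a joint): Trigger angle in rad: 0 at rest, 0.25 fully in against its stop. A spring returns it; at the middle of the paddle it takes about 3 N to start and 6 N fully in
- lead_case: Blue test-lead case with aluminium edges, 140 x 200 x 75 tall, loose bystander; origin at the centre of its underside
- probe_box: Flat grey box of test probes, 50 x 95 x 24, loose bystander near the carousel on the side away from the robot; origin at the centre of its underside
- wire_spool: Yellow spool of copper wire, 56 across, 42 tall, loose bystander standing between the carousel and the scanner's grip on the robot's side; origin at the centre of its underside
- tablet: Black tablet lying screen up, 165 x 245 x 10, loose bystander; origin at the centre of its underside
- mug: White mug, 80 across, 95 tall, loose bystander; origin at the centre of its underside
- screwdriver: Screwdriver, 190 long, lying on the bench, loose bystander

How it is judged (in metres and radians):
On the way, in this order (a step that is already met when the one before it is completed fails the run):
1. the red meter's tag is in front of the scanner's window, with the trigger free (y of red_tag in the frame of scan_window between -0.017 and 0.017 m and x of red_tag in the frame of scan_window below 0.2 m and value of joint trigger below 0.06 rad), for 0.2 s.
2. the trigger is squeezed fully in while the red tag faces the window (y of red_tag in the frame of scan_window between -0.017 and 0.017 m and x of red_tag in the frame of scan_window below 0.2 m and value of joint trigger above 0.21 rad), for 0.4 s.
At the end, for the whole second after the job is handed in: The trigger is back at rest (under 0.03 rad), the carousel stands still and the red tag still faces the window: within 17 mm sideways of the window's line of sight (about 10 degrees of turn), on the scanner's side (y of red_tag in the frame of scan_window between -0.017 and 0.017 m and x of red_tag in the frame of scan_window below 0.2 m and value of joint trigger below 0.03 rad and velocity of joint rotor between -0.05 and 0.05 rad/s); the robot touches nothing.
It fails at once if the trigger is pulled (beyond 0.1 rad) while the red tag is not in front of the window (value of joint trigger above 0.1 rad and not (y of red_tag in the frame of scan_window between -0.017 and 0.017 m and x of red_tag in the frame of scan_window below 0.2 m)).
It fails at once if a loose thing on the bench (case, probe box, spool, tablet, mug or screwdriver) is moved by more than 30 mm (distance of any of lead_case, probe_box, wire_spool, tablet, mug, screwdriver from where it was at the start of the episode above 0.03 m).
It also fails if it takes over 64 s, if anything falls off the work surface, if the arm or the gripper's body presses on something with over 40 N, if the wrist force passes 120 N, or if a joint passes its speed limit or range.

### The arm

A 6-joint arm with a two-finger parallel gripper is mounted at the origin on the work surface. World frame = base frame: x ahead of the robot, y to its left, z up, the work surface at z = 0. Lengths are in m, angles in degrees, forces in N, time in s.
With the tool pointing down it reaches from about 0.35 to 0.875 m from the base axis. Payload 4.2 kg.
Tool frame: the origin (TCP) lies at the very end of the fingers, on their centre line; the grasp point (between the pads) lies 19 mm behind it; z points along the fingers, y is the line along which they close (so a half turn about z gives the same grasp; the last joint's range is limited). The gripper opens to 87 mm and grips with 3 to 60 N. Pads are 19 mm wide; open, the fingers measure 117 mm over their backs; the gripper's body (75 mm by 190 mm) begins 51 mm behind the grasp point.
Start: joints at [87.582, 22.042, 0.453, 0, -68.411, -14.817], TCP at [0.185, 0.597, 0.223] pointing down, gripper open.
Joint ranges: [-179.83, 179.83], [-69.29, 118.12], [-61.27, 80.66], [-181.25, 117.63], [-171.15, -9.14], [-177.46, 177.46]. Speed limits (degrees/s): [159.86, 159.86, 180, 180, 180, 180].

### API

Orientations are given as a 3x3 rotation matrix whose columns are the frame's x, y, z axes.
In Python, from station import monitor, cams, ticket gives the robot as it stands.
- The arm moves only by the tool drive_tool, never from a script. Its argument "moves" is a list of rows, each an object with "delta_pos": the shift along the tool's x, y, z in mm, a list of three; "turn": the turn about the tool's z in rad; "claw": the opening, from 0 (shut) to 1 (fully open). A call has 1 to 12 rows; each row shifts and turns the commanded pose from where the row before left it, along the tool's axes as they then stand; what a row does not reach is not made up. A row lasts 1/8 s, in which the tool goes at most 62.5 mm and 10.7 degrees, less where a joint would pass 70% of its speed; a pose out of reach is approached as far as the arm can. A call is refused whole if a number of a shift passes 62.5 or a number of a turn 0.188, either way. A call with a gripper value outside its range is refused whole. The fingers move at their own pace and stop on an object; the grip force is fixed at half the most. Time passes only in rows, so rows that do not move let the fingers close. It gives the time, the measured TCP pose, the force, the opening and the grip force at its end, in the units of the state.
- monitor.sense(): the state, without advancing time (a new reading comes with each control period).
- cams.capture(name): name is "side" or "top" or "wrist"; returns a dict with "color" (400x640x3 uint8, red, green, blue), "range_z" (400x640 float32, m along the optical axis (not along the pixel's ray), 0 where there is no reading), "vertical_fov" (degrees; the focal length in pixels is half the picture's height over the tangent of half this angle, whatever the lens; pixels are square), "cx", "cy" (the principal point, pixels), "extrinsics" (4x4, takes a point from camera to world coordinates). Camera axes: x right, y down, z forward; pixel columns grow to the right and rows downward; lengths in m; the calibration is good to about 2 mm. A picture is of the moment at which its call begins.
- ticket.finish_job(): hands the job in; it is judged then, once.
The state is a dict: "time_s": time; "joints": joint angles; "joint_velocities": joint speeds; "effort": joint torques, N m; "tcp_pos": TCP position; "ee_rot": TCP orientation; "wrist_force": force on the tool from outside, world axes, zero at the start; "moment": the same for the moment, N m; "gripper_width": opening from 0.0 (shut) to 1.0 (fully open); "gripper_force": force on a finger pad.
Only numpy, scipy, OpenCV 4.12 (cv2) and the standard library are available. Lean on these libraries where they do the work, as an engineer would, in place of code of your own. Each camera call takes 0.05 s, during which the arm holds its last target. There are 200 camera calls.

## Working session

There is one attempt and no reset: what is moved stays moved. The work goes in short steps, Python scripts to look and compute and a tool call to move; the robot and the scene stay as the last step left them, time stands still between calls to the robot, and variables do not carry over. Pictures are saved under pics/ and viewed, at most 10 in all, crops included, and the job is handed in when it is done.

Besides the shell and the picture viewer there is one more tool, called after "Emit:" as name([rows], argument=value, ...), one row to a line, values as JSON. drive_tool: Moves the arm, as the interface text tells. Its arguments: {"type":"object","properties":{"moves":{"type":"array","items":{"type":"object","properties":{"delta_pos":{"type":"array","items":{"type":"number"}},"turn":{"type":"number"},"claw":{"type":"number"}}}}},"required":["moves"]}

```bash
mkdir -p pics
cat > h.py <<'E'
from station import monitor,cams,ticket
import numpy as np,cv2
def cap(n,f):
    d=cams.capture(n); cv2.imwrite(f'pics/{f}.png',cv2.cvtColor(d['color'],cv2.COLOR_RGB2BGR)); np.savez(f'{f}.npz',**{k:np.array(v) for k,v in d.items()}); return d
def world(f,pts):
    d=np.load(f'{f}.npz'); F=200/np.tan(np.radians(d['vertical_fov']/2)); out=[]
    for u,v in pts:
        w=d['range_z'][int(v)-1:int(v)+2,int(u)-1:int(u)+2]; z=np.median(w[w>0]) if (w>0).any() else 0
        p=d['extrinsics']@[ (u-d['cx'])/F*z,(v-d['cy'])/F*z,z,1]; out.append(p[:3]); print((u,v),p[:3].round(4))
    return out
E
python3 -c "
from h import *
cap('top','t1');cap('side','s1');s=monitor.sense();print({k:np.round(v,3).tolist() for k,v in s.items()})"
```

```text
{'time_s': 0.1, 'joints': [87.582, 22.086, 0.388, -0.024, -68.41, -14.816], 'joint_velocities': [0.041, -0.125, 0.128, 0.074, 0.022, 0.024], 'effort': [-0.0, -39.169, 18.793, 4.232, 0.013, -0.0], 'tcp_pos': [0.185, 0.596, 0.222], 'ee_rot': [[0.955, -0.296, -0.0], [-0.296, -0.955, -0.002], [0.0, 0.002, -1.0]], 'wrist_force': [-0.284, 0.055, 0.411], 'moment': [-0.04, -0.009, 0.032], 'gripper_force': 0.0, 'gripper_width': 1.001}
```

View pics/t1.png

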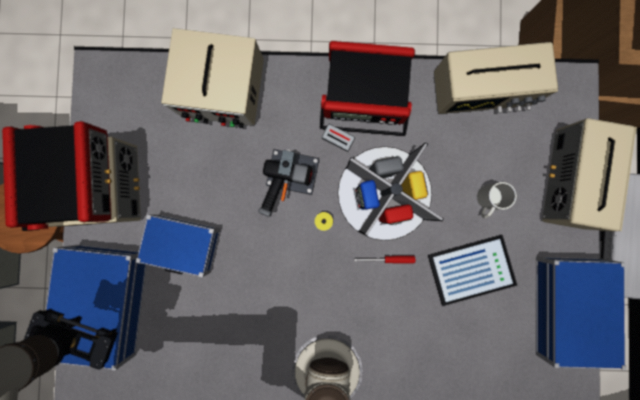

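View pics/s1.png

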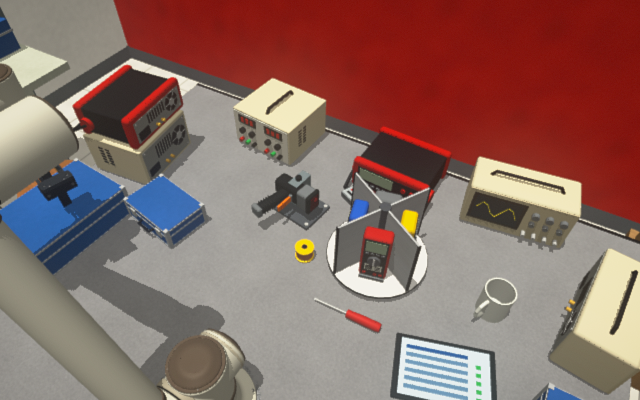

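The top view shows the carousel at about (387,192), with red facing the robot (398,213), the scanner at (290,170) and its grip at (270,200). The orange trigger is at (284,190). The spool is at (324,221). I'll enlarge this region.

```bash
python3 -c "
from h import *
i=cv2.imread('pics/t1.png')[125:255,250:450];cv2.imwrite('pics/t1c.png',cv2.resize(i,None,fx=4,fy=4,interpolation=cv2.INTER_CUBIC))
world('t1',[(398,213),(416,184),(387,167),(368,194),(424,146),(440,218),(362,230),(350,160),(394,186),(324,221),(290,158),(268,210),(284,190),(338,137),(311,170)])"
```

```text
(398, 213) [ 0.4945 -0.1762  0.1985]
(416, 184) [ 0.5728 -0.2225  0.1999]
(387, 167) [ 0.6164 -0.1447  0.1993]
(368, 194) [ 0.543  -0.0956  0.1986]
(424, 146) [ 0.67   -0.2353  0.2281]
(440, 218) [ 0.4842 -0.2791  0.2278]
(362, 230) [ 0.4437 -0.0889  0.1198]
(350, 160) [ 0.6307 -0.0448  0.2132]
(394, 186) [ 0.5636 -0.1587  0.2312]
(324, 221) [0.465  0.0209 0.0445]
(290, 158) [0.6456 0.1231 0.1181]
(268, 210) [0.4941 0.1854 0.0946]
(284, 190) [0.5542 0.1408 0.0902]
(338, 137) [ 0.7287 -0.0162  0.0254]
(311, 170) [0.6138 0.0621 0.1048]
```

View pics/t1c.png

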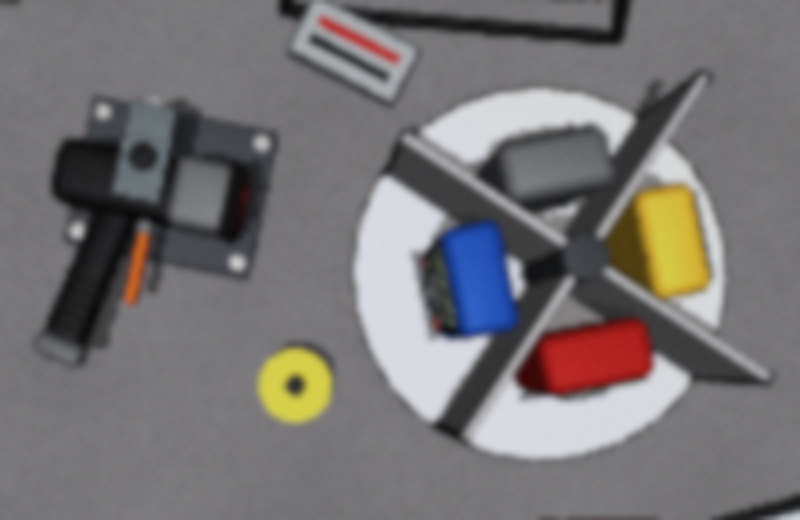

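```bash
cat >> h.py <<'E'
def atz(f,pts,z):
    d=np.load(f'{f}.npz'); F=200/np.tan(np.radians(d['vertical_fov']/2)); E=d['extrinsics']; o=[]
    for u,v in pts:
        r=E[:3,:3]@[(u-d['cx'])/F,(v-d['cy'])/F,1]; o.append((E[:3,3]+r*(z-E[2,3])/r[2])[:2])
    return np.array(o)
E
python3 -c "
from h import *
c=lambda l:[(250+a/4,125+b/4) for a,b in l]
ax=atz('t1',c([(588,252)]),.23)[0];print('ax',ax)
t=atz('t1',c([(707,74),(770,377),(408,136),(447,430)]),.228);print(t,np.hypot(*(t-ax).T),np.degrees(np.arctan2(*(t-ax).T[::-1])))
print('tipmid',(t[0]+t[3])/2,(t[1]+t[2])/2)
h=atz('t1',c([(65,168),(203,194),(240,205)]),.11);print('head',h,np.degrees(np.arctan2(*(h-ax).T[::-1])),np.hypot(*(h-ax).T), np.degrees(np.arctan2(*(h[2]-h[0])[::-1])))
print('trig',atz('t1',c([(145,230),(132,302)]),.0895)); print('grip',atz('t1',c([(110,215),(64,350)]),.093))
print('sp',atz('t1',c([(295,385)]),.042))
"
```

```text
ax [ 0.55875168 -0.16671263]
[[ 0.67668692 -0.24235181]
 [ 0.48119928 -0.28554117]
 [ 0.63136708 -0.04909002]
 [ 0.4419015  -0.07840116]] [0.14010713 0.14189643 0.13823196 0.14646801] [ -32.67456834 -123.13012288   58.31051295  142.91922783]
tipmid [ 0.55929421 -0.16037649] [ 0.55628318 -0.1673156 ]
head [[0.61873294 0.19213118]
 [0.60229146 0.09136037]
 [0.59495741 0.06429738]] [80.51065546 80.42374376 81.09260974] [0.36382225 0.26172005 0.23383002] -100.53593235016481
trig [[0.57663561 0.13491216]
 [0.52322261 0.14289986]]
grip [[0.58679124 0.16063923]
 [0.48664287 0.19131658]]
sp [[0.46419145 0.02165149]]
```

```bash
cat >> h.py <<'E'
def yaw(R): return np.degrees(np.arctan2(R[1,1],R[0,1]))   # world angle of tool y
def rows(wps,claw,start=None):
    """wps: list of (x,y,z,yawdeg), one per row; tool points down"""
    import json
    s=monitor.sense(); p=np.array(s['tcp_pos']); a=yaw(np.array(s['ee_rot'])); out=[]
    if start is not None: p=np.array(start[:3],float); a=start[3]
    for w in wps:
        r=np.radians(a); y=np.array([np.cos(r),np.sin(r),0]); x=np.array([-np.sin(r),np.cos(r),0])*-1  # x = y x z
        x=np.cross(y,[0,0,-1]); d=np.array(w[:3])-p
        dl=np.round(1000*np.array([d@x,d@y,-d[2]]),1); t=np.round(-np.radians((w[3]-a+180)%360-180),3)
        out.append(dict(delta_pos=dl.tolist(),turn=float(t),claw=claw))
        p=p+(dl[0]*x+dl[1]*y+dl[2]*np.array([0,0,-1]))/1000; a=a-np.degrees(t)
    print(json.dumps(out)); print('end',p.round(4),round(a,2))
def lin(a,b,n): 
    a,b=np.array(a,float),np.array(b,float); return [a+(b-a)*k/n for k in range(1,n+1)]
E
python3 -c "
from h import *
s=monitor.sense();p=s['tcp_pos'];a=yaw(np.array(s['ee_rot']))%360
A=[*p[:2],.30,a];B=[.4935,-.267,.30,147.5]
rows(lin([*p,a],A,2)+lin(A,B,22),.25)"
```

```text
[{"delta_pos": [0.0, 0.0, -39.2], "turn": -0.0, "claw": 0.25}, {"delta_pos": [0.0, 0.0, -39.2], "turn": -0.0, "claw": 0.25}, {"delta_pos": [25.0, 33.3, -0.0], "turn": 0.084, "claw": 0.25}, {"delta_pos": [27.8, 31.1, -0.0], "turn": 0.083, "claw": 0.25}, {"delta_pos": [30.2, 28.7, -0.0], "turn": 0.084, "claw": 0.25}, {"delta_pos": [32.5, 26.1, -0.0], "turn": 0.083, "claw": 0.25}, {"delta_pos": [34.6, 23.3, -0.0], "turn": 0.084, "claw": 0.25}, {"delta_pos": [36.4, 20.3, -0.0], "turn": 0.083, "claw": 0.25}, {"delta_pos": [37.9, 17.2, -0.0], "turn": 0.084, "claw": 0.25}, {"delta_pos": [39.3, 14.0, -0.0], "turn": 0.083, "claw": 0.25}, {"delta_pos": [40.3, 10.6, -0.0], "turn": 0.084, "claw": 0.25}, {"delta_pos": [41.0, 7.3, -0.0], "turn": 0.083, "claw": 0.25}, {"delta_pos": [41.5, 3.8, -0.0], "turn": 0.084, "claw": 0.25}, {"delta_pos": [41.7, 0.3, -0.0], "turn": 0.083, "claw": 0.25}, {"delta_pos": [41.6, -3.1, -0.0], "turn": 0.084, "claw": 0.25}, {"delta_pos": [41.1, -6.6, -0.0], "turn": 0.083, "claw": 0.25}, {"delta_pos": [40.5, -10.0, -0.0], "turn": 0.084, "claw": 0.25}, {"delta_pos": [39.4, -13.4, -0.0], "turn": 0.083, "claw": 0.25}, {"delta_pos": [38.3, -16.6, -0.0], "turn": 0.084, "claw": 0.25}, {"delta_pos": [36.7, -19.7, -0.0], "turn": 0.083, "claw": 0.25}, {"delta_pos": [34.9, -22.7, -0.0], "turn": 0.084, "claw": 0.25}, {"delta_pos": [32.9, -25.6, -0.0], "turn": 0.083, "claw": 0.25}, {"delta_pos": [30.7, -28.2, -0.0], "turn": 0.084, "claw": 0.25}, {"delta_pos": [28.2, -30.7, -0.0], "turn": 0.083, "claw": 0.25}]
end [ 0.4935 -0.267   0.3   ] -212.5
```

Emit:
drive_tool([
  {"delta_pos": [0,0,-39],"turn": 0,"claw": 0.25},
  {"delta_pos": [0,0,-39],"turn": 0,"claw": 0.25},
  {"delta_pos": [25,33,0],"turn": 0.084,"claw": 0.25},
  {"delta_pos": [28,31,0],"turn": 0.084,"claw": 0.25},
  {"delta_pos": [30,29,0],"turn": 0.084,"claw": 0.25},
  {"delta_pos": [32,26,0],"turn": 0.084,"claw": 0.25},
  {"delta_pos": [35,23,0],"turn": 0.084,"claw": 0.25},
  {"delta_pos": [36,20,0],"turn": 0.084,"claw": 0.25},
  {"delta_pos": [38,17,0],"turn": 0.084,"claw": 0.25},
  {"delta_pos": [39,14,0],"turn": 0.084,"claw": 0.25},
  {"delta_pos": [40,11,0],"turn": 0.084,"claw": 0.25},
  {"delta_pos": [41,7,0],"turn": 0.084,"claw": 0.25},
])

```text
time_s: 1.6
tcp_pos: [0.3243, 0.2041, 0.3003]
ee_rot: [[0.415, -0.91, -0.0], [-0.91, -0.415, -0.0], [-0.0, 0.0, -1.0]]
wrist_force: [0.7, 0.1, -1.0]
gripper_width: 0.252
gripper_force: 0.0
```

Emit:
drive_tool([
  {"delta_pos": [41,4,0],"turn": 0.084,"claw": 0.25},
  {"delta_pos": [42,0,0],"turn": 0.084,"claw": 0.25},
  {"delta_pos": [42,-3,0],"turn": 0.084,"claw": 0.25},
  {"delta_pos": [41,-7,0],"turn": 0.084,"claw": 0.25},
  {"delta_pos": [40,-10,0],"turn": 0.084,"claw": 0.25},
  {"delta_pos": [39,-13,0],"turn": 0.084,"claw": 0.25},
  {"delta_pos": [38,-17,0],"turn": 0.084,"claw": 0.25},
  {"delta_pos": [37,-20,0],"turn": 0.084,"claw": 0.25},
  {"delta_pos": [35,-23,0],"turn": 0.084,"claw": 0.25},
  {"delta_pos": [33,-26,0],"turn": 0.084,"claw": 0.25},
  {"delta_pos": [31,-28,0],"turn": 0.084,"claw": 0.25},
  {"delta_pos": [28,-31,0],"turn": 0.084,"claw": 0.25},
])

```text
time_s: 3.1
tcp_pos: [0.4906, -0.2676, 0.3]
ee_rot: [[-0.549, -0.836, -0.001], [-0.836, 0.549, 0.0], [0.0, 0.001, -1.0]]
wrist_force: [0.2, 0.7, 0.7]
gripper_width: 0.248
gripper_force: 0.0
```

```bash
python3 -c "
from h import *
d=cap('wrist','w1');s=monitor.sense();print(s['tcp_pos'],yaw(np.array(s['ee_rot'])),s['joints'],s['gripper_width'],s['time_s'])
i=cv2.imread('pics/w1.png')"
```

```text
[ 0.49200578 -0.27112183  0.29913832] 146.45358936809555 [-12.27204448  13.31670931  -1.0973235    0.10598354 -75.64592632
 -21.30067557] 0.2508824326919397 3.15
```

View pics/w1.png

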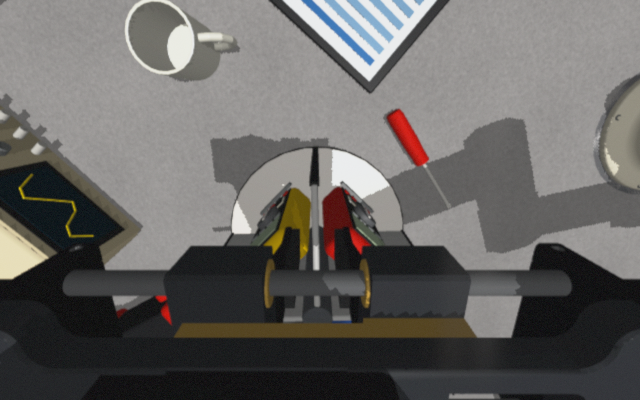

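The wrist view shows the divider edge running down x≈316 from (315,150), midway between the finger tips (~288 and ~348). I'll check this numerically, then plan the descent and arc.

```bash
python3 -c "
from h import *
q=atz('w1',[(314.5,160),(316,235)],.228);print(q,np.degrees(np.arctan2(*(q[1]-q[0])[::-1])))
ax=np.array([.558,-.166]);print(np.degrees(np.arctan2(*(q-ax).T[::-1]))%360,np.hypot(*(q-ax).T))
s=monitor.sense();p=s['tcp_pos'];a=yaw(np.array(s['ee_rot']))
P=lambda t,z:[ax[0]+.12*np.cos(np.radians(t)),ax[1]+.12*np.sin(np.radians(t)),z,t-90]
print('down');rows(lin([*p,a],P(237.5,.27),2)+lin(P(237.5,.27),P(237.5,.208),3),.25)
print('arc');rows([P(237.5-112*k/36,.208) for k in range(1,37)],.25,P(237.5,.208))
"
```

```text
[[ 0.47089912 -0.30183939]
 [ 0.50798716 -0.24306267]] 57.74812660157832
[237.33181006 237.01686409] [0.16136574 0.09186914]
down
[{"delta_pos": [-2.1, 0.4, 14.6], "turn": -0.009, "claw": 0.25}, {"delta_pos": [-2.0, 0.5, 14.5], "turn": -0.009, "claw": 0.25}, {"delta_pos": [-0.0, -0.0, 20.7], "turn": -0.0, "claw": 0.25}, {"delta_pos": [-0.0, -0.0, 20.7], "turn": -0.0, "claw": 0.25}, {"delta_pos": [-0.0, -0.0, 20.6], "turn": -0.0, "claw": 0.25}]
end [ 0.4935 -0.2672  0.208 ] 147.48
arc
[{"delta_pos": [-0.2, 6.5, -0.0], "turn": 0.054, "claw": 0.25}, {"delta_pos": [-0.2, 6.5, -0.0], "turn": 0.055, "claw": 0.25}, {"delta_pos": [-0.1, 6.5, -0.0], "turn": 0.054, "claw": 0.25}, {"delta_pos": [-0.2, 6.5, -0.0], "turn": 0.054, "claw": 0.25}, {"delta_pos": [-0.2, 6.6, -0.0], "turn": 0.054, "claw": 0.25}, {"delta_pos": [-0.2, 6.5, -0.0], "turn": 0.055, "claw": 0.25}, {"delta_pos": [-0.1, 6.5, -0.0], "turn": 0.054, "claw": 0.25}, {"delta_pos": [-0.2, 6.5, -0.0], "turn": 0.054, "claw": 0.25}, {"delta_pos": [-0.2, 6.5, -0.0], "turn": 0.055, "claw": 0.25}, {"delta_pos": [-0.2, 6.5, -0.0], "turn": 0.
[... 993 characters left out ...]
.0], "turn": 0.055, "claw": 0.25}, {"delta_pos": [-0.2, 6.5, -0.0], "turn": 0.054, "claw": 0.25}, {"delta_pos": [-0.1, 6.6, -0.0], "turn": 0.054, "claw": 0.25}, {"delta_pos": [-0.2, 6.5, -0.0], "turn": 0.055, "claw": 0.25}, {"delta_pos": [-0.2, 6.5, -0.0], "turn": 0.054, "claw": 0.25}, {"delta_pos": [-0.2, 6.5, -0.0], "turn": 0.054, "claw": 0.25}, {"delta_pos": [-0.2, 6.5, -0.0], "turn": 0.055, "claw": 0.25}, {"delta_pos": [-0.1, 6.5, -0.0], "turn": 0.054, "claw": 0.25}, {"delta_pos": [-0.2, 6.5, -0.0], "turn": 0.054, "claw": 0.25}, {"delta_pos": [-0.2, 6.5, -0.0], "turn": 0.054, "claw": 0.25}, {"delta_pos": [-0.2, 6.6, -0.0], "turn": 0.055, "claw": 0.25}]
end [ 0.4884 -0.0683  0.208 ] 35.49
```

Emit:
drive_tool([
  {"delta_pos": [-2,0.5,15],"turn": -0.009,"claw": 0.25},
  {"delta_pos": [-2,0.5,15],"turn": -0.009,"claw": 0.25},
  {"delta_pos": [0,0,21],"turn": 0,"claw": 0.25},
  {"delta_pos": [0,0,21],"turn": 0,"claw": 0.25},
  {"delta_pos": [0,0,19],"turn": 0,"claw": 0.25},
  {"delta_pos": [0,0,0],"turn": 0,"claw": 0.15},
  {"delta_pos": [0,0,0],"turn": 0,"claw": 0.15},
])

```text
time_s: 4.03
tcp_pos: [0.4921, -0.2619, 0.2101]
ee_rot: [[-0.53, -0.848, 0.001], [-0.848, 0.53, -0.0], [0.0, -0.001, -1.0]]
wrist_force: [0.5, 0.5, 0.1]
gripper_width: 0.165
gripper_force: 0.0
```

Emit:
drive_tool([
  {"delta_pos": [-0.2,6.3,0],"turn": 0.054,"claw": 0.15},
  {"delta_pos": [-0.2,6.3,0],"turn": 0.054,"claw": 0.15},
  {"delta_pos": [-0.2,6.3,0],"turn": 0.054,"claw": 0.15},
  {"delta_pos": [-0.2,6.3,0],"turn": 0.054,"claw": 0.15},
  {"delta_pos": [-0.2,6.3,0],"turn": 0.054,"claw": 0.15},
  {"delta_pos": [-0.2,6.3,0],"turn": 0.054,"claw": 0.15},
  {"delta_pos": [-0.2,6.3,0],"turn": 0.054,"claw": 0.15},
  {"delta_pos": [-0.2,6.3,0],"turn": 0.054,"claw": 0.15},
])

```text
time_s: 5.03
tcp_pos: [0.4578, -0.2272, 0.211]
ee_rot: [[-0.838, -0.546, 0.005], [-0.546, 0.838, -0.001], [-0.003, -0.004, -1.0]]
wrist_force: [1.4, 0.3, -0.7]
gripper_width: 0.15
gripper_force: 0.9
```

```bash
cat > st.py <<'E'
from h import *
s=monitor.sense();p=np.array(s['tcp_pos'])-[.558,-.166,0];print(np.hypot(*p[:2]),np.degrees(np.arctan2(p[1],p[0]))%360,yaw(np.array(s['ee_rot']))+90,s['wrist_force'],s['joints'],p[2],s['time_s'])
E
python3 st.py
```

```text
0.11742273801091958 211.40114407885133 213.11101007283543 [ 1.42835558  0.31800897 -0.74739376] [-8.15344385e+00  1.13183233e+01 -1.65396175e+01  3.39793209e-02
 -6.18543501e+01 -4.87511354e+01] 0.21104038527356964 5.025
```

Emit:
drive_tool([
  {"delta_pos": [-0.2,6.3,0],"turn": 0.054,"claw": 0.15},
  {"delta_pos": [-0.2,6.3,0],"turn": 0.054,"claw": 0.15},
  {"delta_pos": [-0.2,6.3,0],"turn": 0.054,"claw": 0.15},
  {"delta_pos": [-0.2,6.3,0],"turn": 0.054,"claw": 0.15},
  {"delta_pos": [-0.2,6.3,0],"turn": 0.054,"claw": 0.15},
  {"delta_pos": [-0.2,6.3,0],"turn": 0.054,"claw": 0.15},
  {"delta_pos": [-0.2,6.3,0],"turn": 0.054,"claw": 0.15},
  {"delta_pos": [-0.2,6.3,0],"turn": 0.054,"claw": 0.15},
  {"delta_pos": [-0.2,6.3,0],"turn": 0.054,"claw": 0.15},
  {"delta_pos": [-0.2,6.3,0],"turn": 0.054,"claw": 0.15},
  {"delta_pos": [-0.2,6.3,0],"turn": 0.054,"claw": 0.15},
  {"delta_pos": [-0.2,6.3,0],"turn": 0.054,"claw": 0.15},
])

```text
time_s: 6.52
tcp_pos: [0.4392, -0.1553, 0.2112]
ee_rot: [[-0.998, 0.07, 0.005], [0.07, 0.998, -0.001], [-0.005, -0.001, -1.0]]
wrist_force: [1.6, -1.3, 0.5]
gripper_width: 0.151
gripper_force: 0.9
```

```bash
python3 st.py
```

```text
0.11923862060399755 174.8293371292061 175.9921081359875 [ 1.59979088 -1.32783082  0.48416161] [ 6.44476829e-01  6.79329653e+00 -2.21413929e+01  8.24306782e-02
 -6.08048895e+01 -9.46922964e+01] 0.21120460407531189 6.525
```

Emit:
drive_tool([
  {"delta_pos": [-0.1,6.3,0],"turn": 0.054,"claw": 0.15},
  {"delta_pos": [-0.1,6.3,0],"turn": 0.054,"claw": 0.15},
  {"delta_pos": [-0.1,6.3,0],"turn": 0.054,"claw": 0.15},
  {"delta_pos": [-0.1,6.3,0],"turn": 0.054,"claw": 0.15},
  {"delta_pos": [-0.1,6.3,0],"turn": 0.054,"claw": 0.15},
  {"delta_pos": [-0.1,6.3,0],"turn": 0.054,"claw": 0.15},
  {"delta_pos": [-0.1,6.3,0],"turn": 0.054,"claw": 0.15},
  {"delta_pos": [-0.1,6.3,0],"turn": 0.054,"claw": 0.15},
  {"delta_pos": [-0.1,6.3,0],"turn": 0.054,"claw": 0.15},
  {"delta_pos": [-0.1,6.3,0],"turn": 0.054,"claw": 0.15},
  {"delta_pos": [-0.1,4,0],"turn": 0.034,"claw": 0.15},
  {"delta_pos": [-0.1,4,0],"turn": 0.034,"claw": 0.15},
])

```text
time_s: 8.02
tcp_pos: [0.4633, -0.09, 0.211]
ee_rot: [[-0.779, 0.627, 0.002], [0.627, 0.779, -0.001], [-0.002, 0.001, -1.0]]
wrist_force: [-0.4, -2.1, 1.1]
gripper_width: 0.153
gripper_force: 0.8
```

```bash
python3 st.py
```

```text
0.1214217507475681 141.26956353420243 141.187913355538 [-0.39747872 -2.14415647  1.08105977] [ 8.84007771e+00  7.49744585e+00 -2.13360499e+01  7.64143055e-02
 -6.10504748e+01 -1.37689129e+02] 0.21097627359512355 8.025
```

Emit:
drive_tool([
  {"delta_pos": [0,4,0],"turn": 0.034,"claw": 0.15},
  {"delta_pos": [0,4,0],"turn": 0.034,"claw": 0.15},
  {"delta_pos": [0,4,0],"turn": 0.034,"claw": 0.15},
  {"delta_pos": [0,4,0],"turn": 0.034,"claw": 0.15},
  {"delta_pos": [0,4,0],"turn": 0.034,"claw": 0.15},
  {"delta_pos": [0,3,0],"turn": 0.025,"claw": 0.15},
  {"delta_pos": [0,2,0],"turn": 0.017,"claw": 0.15},
  {"delta_pos": [0,0,0],"turn": 0,"claw": 0.15},
  {"delta_pos": [0,0,0],"turn": 0,"claw": 0.15},
])

```text
time_s: 9.15
tcp_pos: [0.4803, -0.0717, 0.2095]
ee_rot: [[-0.63, 0.777, 0.0], [0.777, 0.63, 0.0], [0.0, 0.001, -1.0]]
wrist_force: [-0.1, -0.1, -0.1]
gripper_width: 0.151
gripper_force: 0.0
```

```bash
python3 st.py;python3 -c "
from h import *
cap('wrist','w2');cap('top','t2')
a=cv2.imread('pics/w2.png');b=cv2.resize(cv2.imread('pics/t2.png')[130:250,260:450],None,fx=3,fy=3,interpolation=cv2.INTER_CUBIC)
cv2.imwrite('pics/t2c.png',b)"
```

```text
0.12217649944771697 129.48464636697696 129.05857971487225 [-0.09905097 -0.14722478 -0.13629192] [ 1.07065670e+01  9.01181314e+00 -1.96795700e+01 -2.37866802e-02
 -6.12777758e+01 -1.51636561e+02] 0.20950415363219616 9.15
```

View pics/t2c.png

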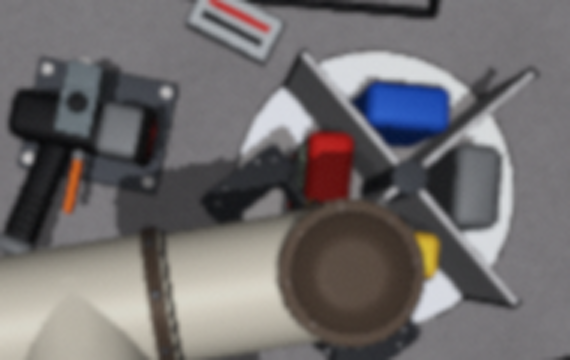

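The tips of three dividers are visible at crop (533,73), (515,302) and (303,57), with the post at (412,178). Red now roughly faces the scanner.

```bash
python3 -c "
from h import *
c=lambda l:[(260+a/3,130+b/3) for a,b in l]
t=atz('t2',c([(533,73),(515,302),(303,57)]),.228)
for ax in ([.558,-.166],(t[1]+t[2])/2):
  print(ax,np.degrees(np.arctan2(*(t-ax).T[::-1])),np.hypot(*(t-ax).T))
c1=lambda l:[(250+a/4,125+b/4) for a,b in l]
"
```

```text
[0.558, -0.166] [ -49.07335132 -139.24855095   43.24573041] [0.13902212 0.14101346 0.13737234]
[ 0.55462025 -0.16496644] [ -48.31633993 -138.01772471   41.98227529] [0.14202946 0.13915993 0.13915993]
```

Emit:
drive_tool([
  {"delta_pos": [0,3,0],"turn": 0.026,"claw": 0.15},
  {"delta_pos": [0,3,0],"turn": 0.026,"claw": 0.15},
  {"delta_pos": [0,3,0],"turn": 0.026,"claw": 0.15},
  {"delta_pos": [0,2,0],"turn": 0.017,"claw": 0.15},
  {"delta_pos": [0,2,0],"turn": 0.017,"claw": 0.15},
  {"delta_pos": [0,0,0],"turn": 0,"claw": 0.15},
  {"delta_pos": [0,0,0],"turn": 0,"claw": 0.15},
  {"delta_pos": [0,0,0],"turn": 0,"claw": 0.25},
  {"delta_pos": [0,0,0],"turn": 0,"claw": 0.25},
  {"delta_pos": [0,0,-30],"turn": 0,"claw": 0.25},
  {"delta_pos": [0,0,-40],"turn": 0,"claw": 0.25},
  {"delta_pos": [0,0,0],"turn": 0,"claw": 0.25},
])

```text
time_s: 10.75
tcp_pos: [0.4927, -0.0642, 0.2831]
ee_rot: [[-0.54, 0.842, 0.008], [0.842, 0.54, 0.0], [-0.004, 0.007, -1.0]]
wrist_force: [-0.3, 0.6, -0.6]
gripper_width: 0.248
gripper_force: 0.0
```

```bash
python3 -c "
from h import *
s=monitor.sense();p=s['tcp_pos'];a=yaw(np.array(s['ee_rot']))
rows(lin([*p,a],[.544,.167,.24,69],9),1.0)"
```

```text
[{"delta_pos": [18.5, 18.7, 4.8], "turn": -0.07, "claw": 1.0}, {"delta_pos": [17.2, 19.9, 4.8], "turn": -0.071, "claw": 1.0}, {"delta_pos": [15.8, 21.1, 4.8], "turn": -0.07, "claw": 1.0}, {"delta_pos": [14.2, 22.1, 4.8], "turn": -0.071, "claw": 1.0}, {"delta_pos": [12.6, 23.1, 4.8], "turn": -0.07, "claw": 1.0}, {"delta_pos": [11.0, 23.9, 4.8], "turn": -0.071, "claw": 1.0}, {"delta_pos": [9.3, 24.6, 4.7], "turn": -0.07, "claw": 1.0}, {"delta_pos": [7.5, 25.2, 4.8], "turn": -0.071, "claw": 1.0}, {"delta_pos": [5.7, 25.7, 4.8], "turn": -0.07, "claw": 1.0}]
end [0.544 0.167 0.24 ] 68.98
```

Emit:
drive_tool([
  {"delta_pos": [18.5,18.7,0],"turn": -0.07,"claw": 0.4},
  {"delta_pos": [17.2,20,0],"turn": -0.071,"claw": 0.4},
  {"delta_pos": [15.8,21,0],"turn": -0.07,"claw": 1},
  {"delta_pos": [14.2,22,0],"turn": -0.071,"claw": 1},
  {"delta_pos": [12.6,23,0],"turn": -0.07,"claw": 1},
  {"delta_pos": [11,24,0],"turn": -0.071,"claw": 1},
  {"delta_pos": [9.3,24.6,10],"turn": -0.07,"claw": 1},
  {"delta_pos": [7.5,25.2,15],"turn": -0.071,"claw": 1},
  {"delta_pos": [5.7,25.7,18],"turn": -0.07,"claw": 1},
  {"delta_pos": [0,0,0],"turn": 0,"claw": 1},
  {"delta_pos": [0,0,0],"turn": 0,"claw": 1},
])

```text
time_s: 12.12
tcp_pos: [0.5419, 0.1669, 0.2362]
ee_rot: [[-0.933, 0.359, -0.001], [0.359, 0.933, -0.001], [0.0, -0.001, -1.0]]
wrist_force: [-0.0, -0.7, -0.2]
gripper_width: 0.999
gripper_force: 0.0
```

```bash
python3 st.py;python3 -c "
from h import *
s=monitor.sense();print(s['tcp_pos'],yaw(np.array(s['ee_rot'])))
cap('wrist','w3');cap('top','t3')
b=cv2.resize(cv2.imread('pics/t3.png')[130:250,250:450],None,fx=3.2,fy=3.2,interpolation=cv2.INTER_CUBIC)[:, :640]
a=cv2.imread('pics/w3.png')
cv2.imwrite('pics/m3.png',cv2.resize(np.vstack([a[:],b]),None,fx=.75,fy=.75) if 0 else b)"
```

```text
0.3332518315518671 92.76529127020844 158.98044211260424 [-0.03600723 -0.74735555 -0.232442  ] [ 3.34931151e+01  1.58796580e+01 -6.61433034e+00  1.94790178e-02
 -6.75579667e+01 -1.44520124e+02] 0.23615592919252282 12.125
[0.54192236 0.16686378 0.23615593] 68.98044211260425
```

View pics/w3.png

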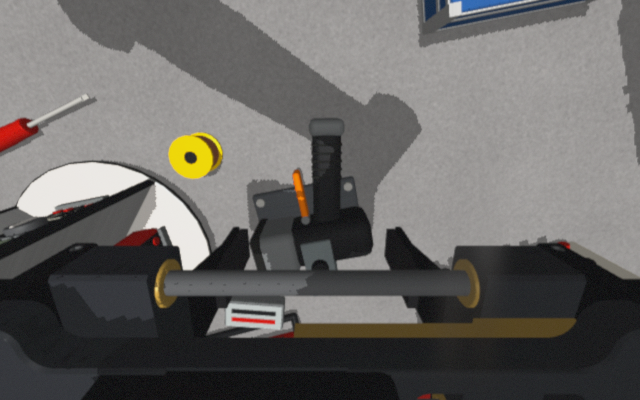

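View pics/m3.png

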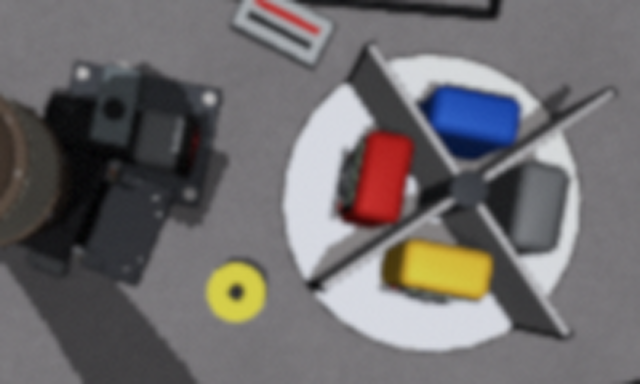

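The wrist view has the grip's upper face from (325,140) to (325,215), and the orange trigger from (297,175) to (304,215). The top view shows red facing the scanner, with divider tips at (613,93), (566,333) and (371,47).

```bash
python3 -c "
from h import *
c=lambda l:[(250+a/3.2,130+b/3.2) for a,b in l]
t=atz('t3',c([(613,93),(566,333),(371,47)]),.228)
print(np.degrees(np.arctan2(*(t-[.557,-.1655]).T[::-1])))
g=atz('w3',[(313,180),(338,180),(326,140)],.093);tr=atz('w3',[(294,180),(301,180)],.0895)
s=monitor.sense();R=np.array(s['ee_rot']);p=np.array(s['tcp_pos'])[:2]
for n,q in (('grip',g),('trig',tr)): print(n,q.round(4),((q-p)@R[:2,:2]*1000).round(1))
m=atz('w3',[(285,245),(360,232)],.11);print('head',m,((m-p)@R[:2,:2]*1000).round(1))
"
```

```text
[ -55.36268946 -145.01954012   35.72378196]
grip [[0.5381 0.1632]
 [0.5481 0.1894]
 [0.5017 0.1923]] [[ 2.6 -4.5]
 [ 2.6 23.5]
 [46.9  9.6]]
trig [[0.5312 0.1427]
 [0.5341 0.1502]] [[  1.6 -26.1]
 [  1.6 -18.1]]
head [[0.59403092 0.1075083 ]
 [0.60915747 0.19257853]] [[-69.7 -36.4]
 [-53.2  48.4]]
```

Emit:
drive_tool([
  {"delta_pos": [0,4,20],"turn": 0,"claw": 1},
  {"delta_pos": [0,0,22],"turn": 0,"claw": 1},
  {"delta_pos": [0,0,22],"turn": 0,"claw": 1},
  {"delta_pos": [0,0,22],"turn": 0,"claw": 1},
  {"delta_pos": [0,0,22],"turn": 0,"claw": 1},
  {"delta_pos": [0,0,22],"turn": 0,"claw": 1},
  {"delta_pos": [0,0,20],"turn": 0,"claw": 1},
  {"delta_pos": [0,0,18],"turn": 0,"claw": 1},
  {"delta_pos": [0,0,0],"turn": 0,"claw": 1},
  {"delta_pos": [0,0,0],"turn": 0,"claw": 1},
])

```text
time_s: 13.48
tcp_pos: [0.5441, 0.1706, 0.0697]
ee_rot: [[-0.933, 0.359, 0.002], [0.359, 0.933, 0.001], [-0.001, 0.001, -1.0]]
wrist_force: [1.2, -0.7, -0.1]
gripper_width: 1.001
gripper_force: 0.0
```

```bash
python3 -c "
from h import *
s=monitor.sense();print(s['tcp_pos'],yaw(np.array(s['ee_rot'])),s['wrist_force'])
cap('side','s4');cap('wrist','w4')
b=cv2.resize(cv2.imread('pics/s4.png')[150:270,220:420],None,fx=3.2,fy=3.2,interpolation=cv2.INTER_CUBIC)
cv2.imwrite('pics/m4.png',cv2.resize(np.vstack([b,cv2.imread('pics/w4.png')[150:330]]),None,fx=1,fy=1))"
```

```text
[0.54413149 0.17064691 0.06969385] 68.94713679606252 [ 1.162117   -0.70739114 -0.05110533]
```

View pics/m4.png

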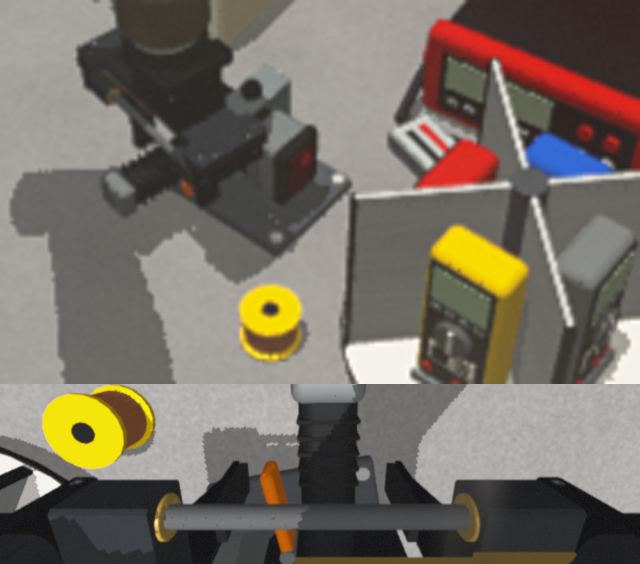

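The wrist view shows the fingers straddling the trigger (265,465) and grip (325,440), and nothing is touching. I'll go 3 mm lower and squeeze.

Emit:
drive_tool([
  {"delta_pos": [0,0,3],"turn": 0,"claw": 0.65},
  {"delta_pos": [0,0,0],"turn": 0,"claw": 0.65},
  {"delta_pos": [0,0,0],"turn": 0,"claw": 0.4},
  {"delta_pos": [0,0,0],"turn": 0,"claw": 0.4},
  {"delta_pos": [0,0,0],"turn": 0,"claw": 0.4},
  {"delta_pos": [0,0,0],"turn": 0,"claw": 0.4},
  {"delta_pos": [0,0,0],"turn": 0,"claw": 0.4},
  {"delta_pos": [0,0,0],"turn": 0,"claw": 0.4},
])

```text
time_s: 14.58
tcp_pos: [0.5433, 0.1728, 0.065]
ee_rot: [[-0.933, 0.36, 0.001], [0.36, 0.933, 0.003], [0.0, 0.003, -1.0]]
wrist_force: [-3.1, 6.3, -3.1]
gripper_width: 0.476
gripper_force: 30.0
```

Emit:
drive_tool([
  {"delta_pos": [0,0,0],"turn": 0,"claw": 0.4},
  {"delta_pos": [0,0,0],"turn": 0,"claw": 0.4},
  {"delta_pos": [0,0,0],"turn": 0,"claw": 0.4},
  {"delta_pos": [0,0,0],"turn": 0,"claw": 0.4},
  {"delta_pos": [0,0,0],"turn": 0,"claw": 0.4},
  {"delta_pos": [0,0,0],"turn": 0,"claw": 0.4},
])

```text
time_s: 15.32
tcp_pos: [0.5433, 0.1728, 0.065]
ee_rot: [[-0.933, 0.36, 0.001], [0.36, 0.933, 0.003], [0.0, 0.003, -1.0]]
wrist_force: [-2.6, 6.5, -2.3]
gripper_width: 0.477
gripper_force: 30.0
```

```bash
python3 -c "
from h import *
s=monitor.sense();print(s['tcp_pos'],s['gripper_width'],s['gripper_force'],s['wrist_force'])
cap('wrist','w5');b=cv2.imread('pics/w5.png')[150:350,120:520];cv2.imwrite('pics/w5c.png',cv2.resize(b,None,fx=2,fy=2))"
```

```text
[0.54328137 0.17279458 0.06501242] 0.4766827259075245 30.00058762729168 [-2.55449929  6.53269323 -2.26212852]
```

View pics/w5c.png

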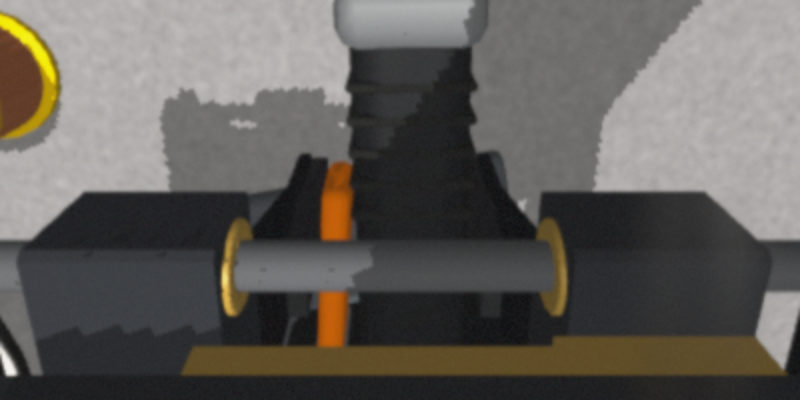

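The trigger (335,200) is pressed against the grip and lies parallel to it, with both pads in contact. Next: release, rise and check.

Emit:
drive_tool([
  {"delta_pos": [0,0,0],"turn": 0,"claw": 1},
  {"delta_pos": [0,0,0],"turn": 0,"claw": 1},
  {"delta_pos": [0,0,0],"turn": 0,"claw": 1},
  {"delta_pos": [0,0,0],"turn": 0,"claw": 1},
  {"delta_pos": [0,0,0],"turn": 0,"claw": 1},
  {"delta_pos": [0,0,-20],"turn": 0,"claw": 1},
  {"delta_pos": [0,0,-40],"turn": 0,"claw": 1},
  {"delta_pos": [0,0,-50],"turn": 0,"claw": 1},
  {"delta_pos": [0,0,-50],"turn": 0,"claw": 1},
  {"delta_pos": [0,0,-20],"turn": 0,"claw": 1},
  {"delta_pos": [0,0,0],"turn": 0,"claw": 1},
  {"delta_pos": [0,0,0],"turn": 0,"claw": 1},
])

```text
time_s: 16.88
tcp_pos: [0.5427, 0.1704, 0.2442]
ee_rot: [[-0.933, 0.359, -0.002], [0.359, 0.933, -0.001], [0.002, -0.001, -1.0]]
wrist_force: [0.2, 0.6, -0.9]
gripper_width: 0.999
gripper_force: 0.0
```

```bash
python3 -c "
from h import *
cap('top','t6');cap('wrist','w6')
a=cv2.imread('pics/t3.png').astype(int);b=cv2.imread('pics/t6.png').astype(int)
print('carousel diff',abs(a-b)[140:245,335:450].mean(), abs(a-b)[140:245,335:450].max())
def tr(f):
    h=cv2.cvtColor(cv2.imread(f'pics/{f}.png'),cv2.COLOR_BGR2HSV)[150:240,270:330]; m=cv2.inRange(h,(5,180,120),(18,255,255)); y,x=np.nonzero(m); return len(x),np.polyfit(y,x,1)[0]
print(tr('w3'),tr('w6')); s=monitor.sense();print(s['tcp_pos'],s['wrist_force'])"
```

```text
carousel diff 0.7137888198757764 5
(325, np.float64(0.20248319603707132)) (309, np.float64(0.19967972498392444))
[0.5427149  0.17030024 0.24380998] [-0.87330761 -0.55377016  0.13649532]
```

The carousel hasn't moved and the trigger is back at rest, so I'm handing the job in.

```bash
python3 -c "
from h import *
print(ticket.finish_job())"
```

```text
the job is handed in; nothing more can be done
None
```

I turned the red meter to face the scanner window, held the trigger fully in for over half a second and let it go. The carousel didn't move afterwards, and I handed the job in at about 17 s; no verdict came back.

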